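# Raise a tealight to the line in a glass lantern

### The job

Put the thick wooden disc into the glass candle lantern, flat on its floor, and then the tealight on top of it, level and wick up, so that the tealight's top comes up to the steel line round the glass. Leave the thin wooden disc where it lies, and keep the lantern standing upright in its place.

Things in the scene. Friction and masses are not known exactly. Their poses are not given: they have to be found in the camera images.
- lantern: Candle lantern, loose, 0.6 kg: clear glass tube, 78 mm outside, 72 mm inside, open on top, on a round brown wooden foot 100 mm wide, 12 mm high. Steel-edged rim (70 mm free inside) 75 mm above the table; inner floor = top of the foot, 12 mm above the table. The line: a steel wire round the glass 60 mm above the table, 48 mm above the inner floor. Origin: centre of the foot's underside; z up the axis.
- thick_disc: Thick brown wooden disc, 52 mm in diameter and 26 mm high, 40 g, lying flat and loose on the table. Origin: centre of its underside; z is its axis, up. Disc and tealight together make up the 48 mm from floor to line. Held level it may be let fall from the lantern's mouth.
- tealight: Tealight: a round bright aluminium cup full of ivory wax, 52 mm in diameter and 22 mm high, with a short thin wick 7 mm high in the middle of its top, 45 g, loose and wick up on the table. Origin: centre of its underside; z is its axis, up. Held level it may be let fall from the lantern's mouth.
- thin_disc: Thin wooden disc of the same wood and diameter (52 mm) but only 12 mm high, flat on the table; not wanted. Origin: centre of its underside; z up. The thick disc, the thin disc and the tealight swap places from start to start.
Mind the look-alikes: they are no part of the job. There is more than one size of the tealight; the one meant has the size given above.

How it is judged (in metres and radians):
On the way:
1. the thick disc lies flat on the lantern's inner floor (horizontal distance between thick_disc and lantern below 0.014 m and z of thick_disc in the frame of lantern between 0.008 and 0.018 m and angle between thick_disc's own z axis and vertical below 0.175 rad), for 0.2 s.
At the end, for the whole second after the job is handed in: Thick disc on the lantern's inner floor, tealight wick up on it, its top at the line (heights within 5 mm, tilts within 10 degrees, both within 14 mm of the lantern's axis, at rest); lantern upright within 5 degrees and within 40 mm of its start, thin disc within 30 mm of its start (all of step 1 and horizontal distance between tealight and lantern below 0.014 m and z of tealight in the frame of lantern between 0.033 and 0.044 m and angle between tealight's own z axis and vertical below 0.175 rad and angle between lantern's own z axis and vertical below 0.1 rad and distance of lantern from where it was at the start of the episode below 0.04 m and distance of thin_disc from where it was at the start of the episode below 0.03 m and linear speed of each of tealight, thick_disc below 0.02 m/s); the robot touches nothing.
It fails at once if the lantern is tipped by more than 20 degrees (angle between lantern's own z axis and vertical above 0.35 rad).
It also fails if it takes over 58 s, if anything falls off the work surface, if the arm or the gripper's body presses on something with over 40 N, if the wrist force passes 120 N, or if a joint passes its speed limit or range.

### The arm

A 6-joint arm with a two-finger parallel gripper is mounted at the origin on the work surface. World frame = base frame: x ahead of the robot, y to its left, z up, the work surface at z = 0. Lengths are in mm, angles in rad, forces in N, time in s.
With the tool pointing down it reaches from about 300 to 775 mm from the base axis. Payload 14.6 kg.
Tool frame: the origin (TCP) lies on the centre line of the jaws, within the pads' length; the fingertips stand 19 mm ahead of it and the grasp point (between the pads) is the TCP (bot.tip_reach is the distance from the TCP to the fingertips, in mm); z points along the fingers, y is the line along which they close (so a half turn about z gives the same grasp; the last joint's range is limited). The gripper opens to 85 mm and grips with 20 to 120 N. Pads are 22 mm wide; open, the fingers measure 114 mm over their backs; the gripper's body (76 mm by 85 mm) begins 54 mm behind the grasp point. The pads swing forward as they close: fully open they stand 13 mm farther back than shut.
Start: joints at [1.1, 0.3, 1.521, -0, 1.321, -0.067], TCP at [216.1, 505.757, 221.081] pointing down, gripper open.
Joint ranges: [-3.03, 3.03], [-0.79, 2.21], [0.23, 2.52], [-1.04, 4.18], [0, 3.07], [-2.55, 2.55]. Speed limits (rad/s): [2.22, 2.22, 2.57, 3.14, 3.14, 3.14].

### API

Orientations are given as a unit quaternion [w, x, y, z].
In Python, from rig import bot gives the robot as it stands. Calls block until the motion is done:
- bot.move_to(position, orientation): joint-space move of the TCP to a pose.
- bot.servo_line(position, attitude=None, speed=150, until_force=None): straight line of the TCP; attitude=None keeps the orientation; speed is the mean speed in mm/s. With until_force (N) it stops when the force on the tool has changed by that much, and returns True; else False.
- bot.move_joints(angles): joint-space move.
- bot.move_gripper(opening, grip_force=None): finger opening in mm; grip_force is the grip in N (None keeps the last); returns when the fingers have stopped.
- bot.dwell(seconds).
- bot.ik(position, orientation): joint angles nearest the present ones, or None.
- bot.read_state(): the state.
- bot.read_camera(name): name is "side" or "top" or "wrist"; returns a dict with "image" (384x512x3 uint8, blue, green, red), "depth" (384x512 float32, mm along the optical axis (not along the pixel's ray), 0 where there is no reading), "fovy" (degrees; the focal length in pixels is half the picture's height over the tangent of half this angle, whatever the lens; pixels are square), "cx", "cy" (the principal point, pixels), "eye" and "attitude" of the camera in the world; the wrist camera has in their place "mount" (4x4, takes a point from camera to tool coordinates, whose origin is the TCP and whose axes are the flange's). Camera axes: x right, y down, z forward; pixel columns grow to the right and rows downward; lengths in mm; the calibration is good to about 2 mm. A picture is of the moment at which its call begins: read the wrist's pose just before it.
A pose or a line that the arm cannot do raises bot.MotionError and nothing moves.
- bot.finish_job(): hands the job in; it is judged then, once.
The state is a dict: "clock": time; "joint_positions": joint angles; "qvel": joint speeds; "effort": joint torques, N m; "ee_pos": TCP position; "tool_rot": TCP orientation; "ft_force": force on the tool from outside, world axes, zero at the start; "moment": the same for the moment, N m; "grip_width": finger opening in mm; "grip_force": force on a finger pad.
Only numpy, scipy, OpenCV 4.12 (cv2) and the standard library are available. Lean on these libraries where they do the work, as an engineer would, in place of code of your own. Each camera call takes 0.05 s, during which the arm holds its last target. There are 200 camera calls.

## Working session

There is one attempt and no reset: what is moved stays moved. The work goes in short steps, each a Python script; the robot and the scene stay as the last script left them, time stands still between calls to the robot, and variables do not carry over. Pictures are saved under pics/ and viewed, at most 10 in all, crops included, and the job is handed in when it is done.

```bash
ls; mkdir -p pics; python3 - <<'E'
from rig import bot
import cv2,numpy as np
s=bot.read_state();print(s['clock'],s['ee_pos'],s['tool_rot'])
for n in("top","side"):
    c=bot.read_camera(n);cv2.imwrite(f"pics/{n}0.png",c["image"]);np.savez(f"{n}0.npz",**c)
    print(n,c["fovy"],c["cx"],c["cy"],c["eye"],c["attitude"])
E
```

```text
pics
0.0 [215.99180391 505.51951949 220.48934244] [-1.46367991e-04  2.00535704e-01  9.79686202e-01 -5.95858606e-04]
top 44.83581362713793 247.69148641304122 202.39476705786237 [333.95316568 -46.1983709  987.55133892] [-0.07798255  0.74207323 -0.6617076   0.07341043]
side 48.77874005795344 254.0259175612674 187.719754932433 [364.25109378 458.00492246 634.43542456] [ 0.05247728 -0.16223549  0.92124036 -0.34963121]
```

View pics/top0.png

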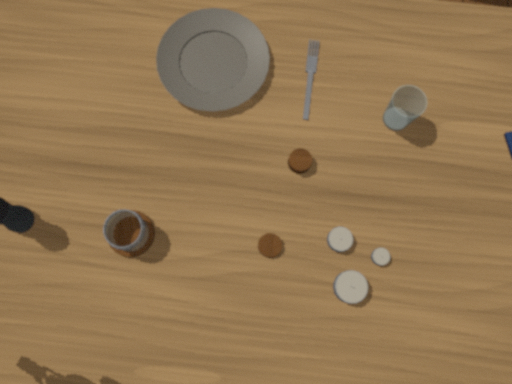

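View pics/side0.png

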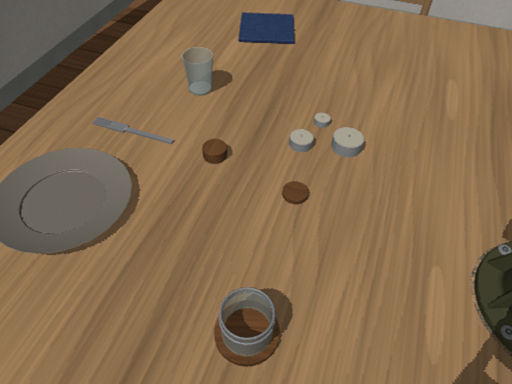

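The top view shows the lantern at (127,231), the taller wooden disc at (300,161) and the flat one at (270,246). The tealights are at (341,239), about 26 px wide, (351,287), about 35 px, and (381,256), about 18 px. The side view shows the same items: thick disc (215,151), thin disc (295,192), tealights (301,140), (348,142) and (322,119), lantern (247,325). At about 0.47 px/mm, a 52 mm item spans about 25 px, so the middle-sized tealight fits. I'll check this by measuring.

```bash
cat > h.py <<'E'
import numpy as np,cv2
from scipy.spatial.transform import Rotation as R
def cam(c,T=None):
    f=192/np.tan(np.radians(float(c["fovy"]))/2)
    if T is None: Rm=R.from_quat(np.asarray(c["attitude"]),scalar_first=True).as_matrix();e=np.asarray(c["eye"])
    else: Rm,e=T[:3,:3],T[:3,3]
    return f,float(c["cx"]),float(c["cy"]),Rm,e
def cloud(c,T=None):
    f,cx,cy,Rm,e=cam(c,T);d=np.asarray(c["depth"]);v,u=np.mgrid[:384,:512]
    P=np.stack([(u-cx)/f*d,(v-cy)/f*d,d],-1)@Rm.T+e
    P[d==0]=np.nan
    return P
def ray(c,uv,z,T=None):
    f,cx,cy,Rm,e=cam(c,T);r=Rm@np.array([(uv[0]-cx)/f,(uv[1]-cy)/f,1])
    return e+r*(z-e[2])/r[2]
E
python3 - <<'E'
from h import *
px={"top":dict(thick=(300,161),thin=(270,246),tm=(341,239),tl=(351,287),ts=(381,256),lant=(127,231)),
"side":dict(thick=(215,151),thin=(295,192),tm=(301,140),tl=(348,142),ts=(322,119),lant=(247,325))}
for n in px:
    c=np.load(n+"0.npz");P=cloud(c)
    for k,(u,v) in px[n].items():
        q=P[v-45:v+45,u-45:u+45].reshape(-1,3);c0=P[v,u]
        near=np.linalg.norm(q[:,:2]-c0[:2],axis=1)<50
        q=q[near]; tz=np.nanmedian(q[np.linalg.norm(q[:,:2]-c0[:2],axis=1)<8][:,2])
        t=q[(abs(q[:,2]-tz)<4)&(q[:,2]>tz-4)&(q[:,2]>5)]
        (cc,r)=cv2.minEnclosingCircle(t[:,:2].astype(np.float32)) if len(t) else ((0,0),0)
        print(n,k,c0.round(),"top z %.1f"%tz,np.round(cc),"dia %.0f"%(2*r),len(t))
    u,v=px[n]["thick"];cr={"top":(225,120,175,205),"side":(185,100,200,125)}[n]
    x,y,w,h=cr;cv2.imwrite(f"pics/{n}crop.png",cv2.resize(c["image"][y:y+h,x:x+w],None,fx=3.5,fy=2.9 and 3.5 if n=="side" else 2.9 if False else 3.5,interpolation=cv2.INTER_CUBIC)[:600])
E
```

```text
top thick [ 647. -130.   24.] top z 25.0 [ 651. -129.] dia 52 419
top thin [458. -85.  10.] top z 12.0 [460. -84.] dia 52 454
top tm [ 488. -230.   22.] top z 22.1 [ 489. -229.] dia 52 453
top tl [ 391. -256.   29.] top z 29.0 [ 393. -256.] dia 67 813
top ts [ 463. -316.   19.] top z 15.4 [ 463. -317.] dia 37 243
top lant [455. 219.  11.] top z 11.7 [454. 216.] dia 98 900
side thick [ 644. -117.   27.] top z 25.9 [ 650. -130.] dia 54 347
side thin [460. -81.  11.] top z 12.0 [461. -85.] dia 54 434
side tm [ 488. -220.   20.] top z 22.0 [ 488. -230.] dia 54 323
side tl [ 391. -240.   29.] top z 28.5 [ 392. -257.] dia 68 526
side ts [ 462. -311.   16.] top z 15.7 [ 462. -318.] dia 40 144
side lant [455. 204.  12.] top z 11.8 [453. 208.] dia 98 1519
```

View pics/sidecrop.png

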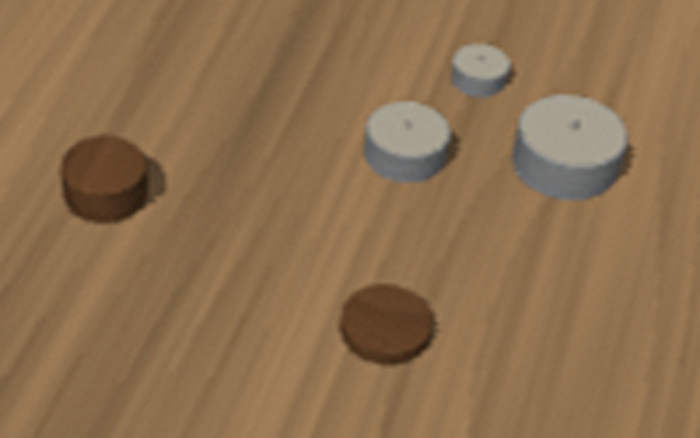

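Candidates in the side view: tealights (301,140), 52 mm wide and 22 mm high; (348,142), 67 by 29 mm; (322,119), 38 by 15.5 mm. The first one fits. Of the discs, (215,151) is 26 mm high and so is the thick one, while (295,192) is 12 mm high and is the thin one. The crop confirms both choices. Next I'll look at the lantern from the wrist camera, then pick the thick disc.

```bash
cat >> h.py <<'E'
def down(yaw):  # tool down, closing axis y at world angle yaw
    y=np.array([np.cos(yaw),np.sin(yaw),0]);z=np.array([0,0,-1.]);x=np.cross(y,z)
    return R.from_matrix(np.c_[x,y,z]).as_quat(scalar_first=True)
def best(bot,p,yaws):  # orientation reachable with the least wrist turn
    q0=np.array(bot.read_state()["joint_positions"]);o=[]
    for a in yaws:
        for b in (a,a+np.pi):
            j=bot.ik(list(p),list(down(b)))
            if j is not None:o.append((np.abs(np.array(j)-q0).max(),b))
    return down(min(o)[1])
def wrist(bot):
    s=bot.read_state();c=bot.read_camera("wrist")
    T=np.eye(4);T[:3,:3]=R.from_quat(s["tool_rot"],scalar_first=True).as_matrix();T[:3,3]=s["ee_pos"]
    return c,T@np.asarray(c["mount"])
E
python3 - <<'E'
from h import *
from rig import bot
from scipy.optimize import least_squares
p=[455,212,290];bot.move_to(p,list(best(bot,p,[np.pi/2,0,.8,-.8])))
c,T=wrist(bot);cv2.imwrite("pics/w1.png",c["image"]);np.savez("w1.npz",T=T,**c)
print(bot.read_state()["clock"],T.round(2).tolist(),c["fovy"],bot.tip_reach)
P=cloud(c,T);P0=cloud(np.load("top0.npz"))
for n,Q in(("wrist",P),("top",P0),("side",cloud(np.load("side0.npz")))):
    q=Q.reshape(-1,3);q=q[np.linalg.norm(q[:,:2]-[455,212],axis=1)<80]
    for lo,hi in((8,16),(68,80)):
        t=q[(q[:,2]>lo)&(q[:,2]<hi)]
        if len(t)<20:print(n,lo,len(t));continue
        (cc,r)=cv2.minEnclosingCircle(t[:,:2].astype(np.float32));print(n,lo,len(t),np.round(cc,1),round(2*r,1),"z",np.median(t[:,2]).round(1))
E
```

```text
1.5833 [[1.0, 0.0, 0.0, 455.67], [0.0, -0.96, -0.29, 286.19], [-0.0, 0.29, -0.96, 443.52], [0.0, 0.0, 0.0, 1.0]] 70.28968730191411 19.0
wrist 8 2063 [453.6 212.6] 99.2 z 12.7
wrist 68 489 [453.6 212.2] 78.0 z 75.3
top 8 1063 [451.8 211.9] 99.8 z 11.6
top 68 244 [452.  212.3] 78.3 z 73.6
side 8 1921 [451.9 211.9] 99.4 z 11.8
side 68 533 [451.9 211.2] 78.9 z 74.0
```

View pics/w1.png

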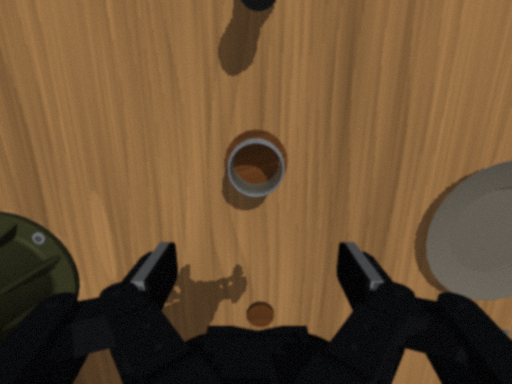

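The wrist view shows the lantern at (257,165), with the rim at z 75 and the foot at z 12. All three cameras put its axis within 2 mm of (452.5, 212). Now the thick disc: a close look, then the grasp.

```bash
cat >> h.py <<'E'
def pick(bot,xy,ztop,zt,yaws,name):
    p=[*xy,170];q=list(best(bot,p,yaws));bot.move_gripper(72);bot.move_to(p,q)
    c,T=wrist(bot);P=cloud(c,T).reshape(-1,3)
    P=P[(np.linalg.norm(P[:,:2]-xy,axis=1)<42)&(abs(P[:,2]-ztop)<4)]
    cc,r=cv2.minEnclosingCircle(P[:,:2].astype(np.float32))
    print("wrist fit",np.round(cc,1),"dia %.1f z %.1f"%(2*r,np.median(P[:,2])),len(P))
    m=np.array(cc) if abs(2*r-52)<5 and np.hypot(*(np.array(cc)-xy))<6 else np.array(xy)
    m=(m+np.array(xy))/2
    bot.move_to([*m,90],q);hit=bot.servo_line([*m,zt],speed=60,until_force=8)
    bot.move_gripper(44,30)
    s=bot.read_state();print("hit",hit,"tcp",s["ee_pos"].round(1) if hasattr(s["ee_pos"],"round") else s["ee_pos"],"w",s["grip_width"],"F",s["grip_force"])
    bot.servo_line([*m,190],speed=150)
    s=bot.read_state();print("lifted w",s["grip_width"],"F",s["grip_force"],"t",s["clock"])
E
python3 - <<'E'
from h import *
from rig import bot
pick(bot,[650.,-129.5],26,33,[0,.4,-.4,.8,-.8,1.57,1.2],"thick")
c,T=wrist(bot);cv2.imwrite("pics/w2.png",c["image"])
s=bot.read_camera("side");np.savez("side1.npz",**s)
P=cloud(s);q=P[(abs(P[...,0]-650)<120)&(abs(P[...,1]+129)<100)];print("z hist side",np.histogram(q[:,2],np.arange(140,260,5)))
f,cx,cy,Rm,e=cam(s);v=Rm.T@(np.array([650,-129,180])-e);u,w=int(cx+f*v[0]/v[2]),int(cy+f*v[1]/v[2]);print(u,w)
y0=max(w-90,0);cv2.imwrite("pics/s1.png",cv2.resize(s["image"][y0:w+60,max(u-90,0):u+90],None,fx=3.8,fy=3.8,interpolation=cv2.INTER_CUBIC))
E
```

```text
wrist fit [ 653.3 -129.7] dia 51.6 z 26.7 1596
hit False tcp [ 651.7 -129.6   33.1] w 43.99964333264751 F 0.0
lifted w 43.40457022756102 F 0.0 t 6.5417
z hist side (array([ 0,  0,  0,  0,  0,  0,  0,  0,  0,  0,  0,  0, 27, 38, 55, 51, 54,
       57, 51, 31, 19, 51, 78]), array([140, 145, 150, 155, 160, 165, 170, 175, 180, 185, 190, 195, 200,
       205, 210, 215, 220, 225, 230, 235, 240, 245, 250, 255]))
210 84
```

View pics/s1.png

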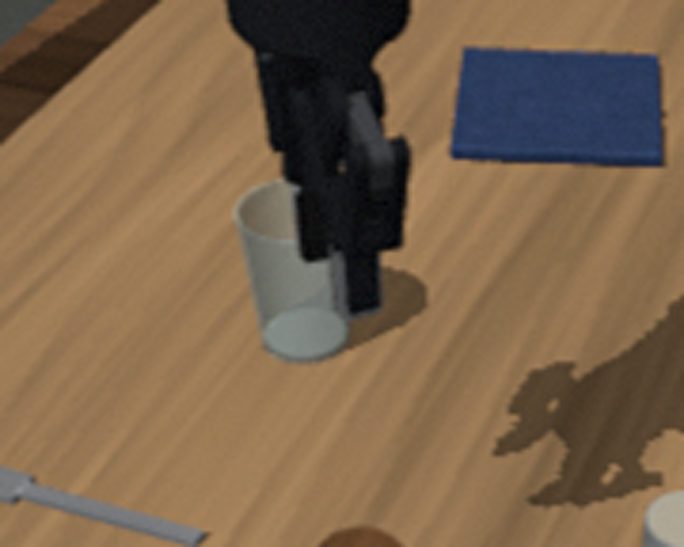

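The side view shows the jaws empty, with fingertips at crop (365,305) and the thick disc still on the table at the bottom edge (362,540). The grasp closed above the disc, so I'll measure where the fingertips really are.

```bash
python3 - <<'E'
from h import *
from rig import bot
s=bot.read_state();print(s["ee_pos"],s["tool_rot"],s["joint_positions"],s["grip_width"],s["clock"])
for w in(44,60):
    bot.move_gripper(w)
    c,T=wrist(bot);P=cloud(c,T)
    s=bot.read_camera("side")
    for n,Q in(("w",P),("side",cloud(s)),("top",cloud(bot.read_camera("top")))):
        d=np.linalg.norm(Q[...,:2]-bot.read_state()["ee_pos"][:2],axis=-1)
        q=Q[(d<60)&(Q[...,2]>100)];o=q[np.argsort(q[:,2])][:200:25];print(w,n,len(q),o.round(0).tolist())
Q=cloud(s);q=Q.reshape(-1,3);t=q[(np.linalg.norm(q[:,:2]-[650,-130],axis=1)<60)&(abs(q[:,2]-26)<3)]
print("disc now",len(t),cv2.minEnclosingCircle(t[:,:2].astype(np.float32)))
E
```

```text
[ 651.33573694 -129.50938893  188.89557518] [-4.99074278e-04  9.26646099e-01  3.75933883e-01 -6.88040693e-04] [-2.51411839e-01  5.83614413e-01  1.19253043e+00 -1.60997350e-05
  1.36714771e+00  5.48578708e-01] 43.857322450042716 6.6417
44 w 37672 [[667.0, -147.0, 202.0], [673.0, -140.0, 204.0], [634.0, -118.0, 206.0], [639.0, -112.0, 207.0], [667.0, -146.0, 208.0], [643.0, -103.0, 208.0], [635.0, -102.0, 209.0], [662.0, -152.0, 209.0]]
44 side 2195 [[672.0, -143.0, 201.0], [636.0, -104.0, 206.0], [673.0, -141.0, 209.0], [626.0, -105.0, 211.0], [673.0, -138.0, 214.0], [624.0, -108.0, 216.0], [670.0, -141.0, 219.0], [666.0, -146.0, 221.0]]
44 top 5206 [[658.0, -93.0, 370.0], [626.0, -137.0, 409.0], [627.0, -129.0, 410.0], [614.0, -161.0, 421.0], [615.0, -136.0, 431.0], [619.0, -115.0, 434.0], [620.0, -106.0, 436.0], [613.0, -134.0, 437.0]]
60 w 35179 [[673.0, -152.0, 206.0], [630.0, -110.0, 207.0], [677.0, -148.0, 208.0], [628.0, -112.0, 209.0], [631.0, -109.0, 210.0], [683.0, -145.0, 211.0], [684.0, -146.0, 211.0], [684.0, -146.0, 212.0]]
60 side 2055 [[630.0, -100.0, 205.0], [619.0, -109.0, 208.0], [673.0, -150.0, 212.0], [678.0, -148.0, 214.0], [617.0, -105.0, 216.0], [672.0, -153.0, 218.0], [620.0, -100.0, 220.0], [625.0, -95.0, 222.0]]
60 top 5208 [[638.0, -162.0, 371.0], [633.0, -103.0, 409.0], [627.0, -130.0, 410.0], [614.0, -160.0, 421.0], [625.0, -94.0, 431.0], [620.0, -111.0, 434.0], [610.0, -150.0, 436.0], [626.0, -86.0, 437.0]]
disc now 338 ((649.7798461914062, -130.0364532470703), 26.582557678222656)
```

View pics/w2.png

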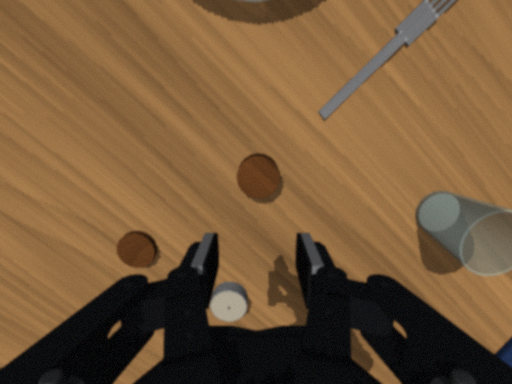

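The wrist view shows the thick disc at (260,177) untouched. The pads at (208,250) and (308,250) are open in mid-air. Both cameras agree that the fingertips really sit about 15 mm behind the reported TCP at this opening, not 19 mm ahead of it. I'll trust that measurement and use a force-guarded descent.

```bash
sed -i 's/speed=60,until_force=8/speed=70,until_force=8/' h.py; python3 - <<'E'
from h import *
from rig import bot
pick(bot,[650.5,-129.6],26,0,[-.76],"thick")
c,T=wrist(bot);P=cloud(c,T);np.savez("w3.npz",T=T,**c)
s=bot.read_camera("side");e=bot.read_state()["ee_pos"];print(e)
for n,Q in(("w",P),("side",cloud(s))):
    d=np.linalg.norm(Q[...,:2]-e[:2],axis=-1);k=(d<75)&(Q[...,2]>100)
    q=Q[k&(d<24)];print(n,len(q),np.percentile(q[:,2],[0,1,5,25,50]).round(1))
cv2.imwrite("pics/s2.png",cv2.resize(s["image"][0:150,120:300],None,fx=3.8,fy=3.8,interpolation=cv2.INTER_CUBIC))
E
```

```text
wrist fit [ 653.4 -129.7] dia 51.6 z 26.7 1620
hit False tcp [ 652.2 -129.7    0.7] w 50.567793973254496 F 31.346749663352966
lifted w 51.18426535973386 F 31.248634457588196 t 11.625
[ 651.72060615 -129.59577242  189.07572827]
w 12776 [213.2 213.9 214.4 215.1 275.6]
side 461 [187.3 189.1 198.9 213.9 262.2]
```

View pics/s2.png

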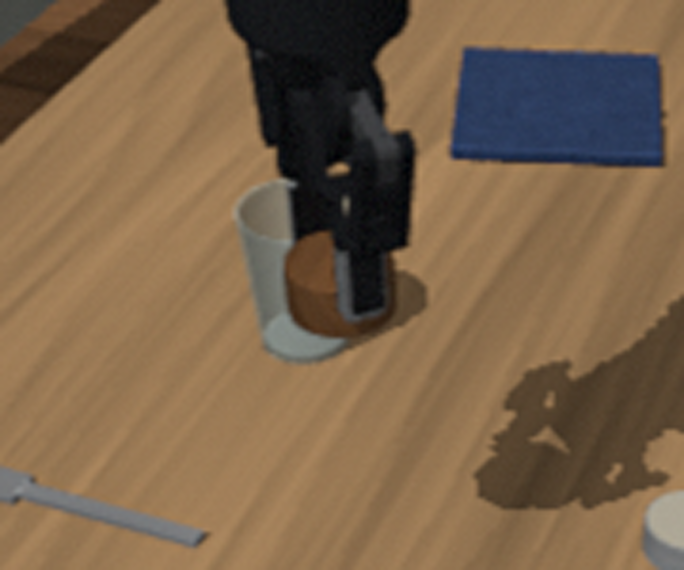

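The disc is held level at 51 mm. Its top is at z 214 and its bottom at z 188, with the TCP at 189 (crop (335,285)). I'll get the tip height from the same picture data and carry it over the lantern.

```bash
python3 - <<'E'
from h import *
from rig import bot
def tips(P,e,Rm,label):
    L=(P-e)@Rm  # tool frame
    for s in(1,-1):
        k=(L[...,1]*s>27)&(L[...,1]*s<45)&(abs(L[...,0])<10)&(L[...,2]>-60)&(L[...,2]<25)
        print(label,s,k.sum(),"tip ahead of TCP",np.sort(L[k][:,2])[-12::3].round(1))
p=[452.8,212.3,150];bot.move_to([p[0],p[1],190],list(best(bot,p,[0,.4,-.4,.8,-.8,1.57,1.2,-1.2])))
c,T=wrist(bot);S=bot.read_state();e=np.array(S["ee_pos"]);Rm=R.from_quat(S["tool_rot"],scalar_first=True).as_matrix()
tips(cloud(c,T),e,Rm,"wrist")
s=bot.read_camera("side");tips(cloud(s),e,Rm,"side")
print(e,S["clock"],S["grip_width"],S["joint_positions"])
cv2.imwrite("pics/s3.png",s["image"])
Q=cloud(s);q=Q.reshape(-1,3);t=q[(np.linalg.norm(q[:,:2]-[452,212],axis=1)<60)&(q[:,2]>68)&(q[:,2]<80)]
print("rim",cv2.minEnclosingCircle(t[:,:2].astype(np.float32)))
E
```

```text
wrist 1 433 tip ahead of TCP [-22.9 -22.2 -21.5 -21.4]
wrist -1 337 tip ahead of TCP [-22.9 -22.2 -21.5 -21. ]
side 1 50 tip ahead of TCP [-35.3 -32.  -26.7 -24.5]
side -1 154 tip ahead of TCP [-20.6 -19.7 -16.3 -15.5]
[453.46537467 211.68785784 189.93550386] 13.2417 50.476583806235425 [ 3.63614471e-01  2.18729217e-01  1.69835525e+00 -1.24776344e-04
  1.22449480e+00  7.65001943e-01]
rim ((452.4493713378906, 211.33790588378906), 39.133338928222656)
```

View pics/s3.png

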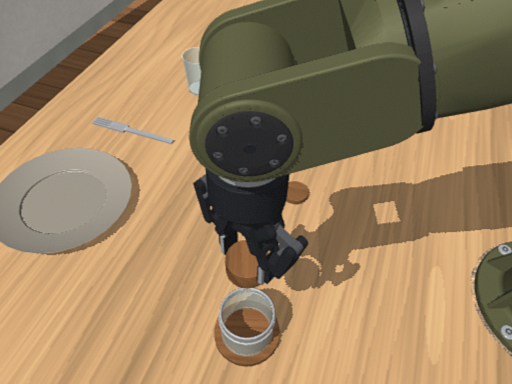

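The side view shows the disc held level above the lantern, disc at (245,262) and rim at (247,303), lantern unmoved. Tips are about 14 mm above the TCP. I'll lower it into the mouth with a force guard and let it go.

```bash
cat > look.py <<'E'
from h import *
from rig import bot
def look():
    for n in("side","top","wrist"):
        if n=="wrist":c,T=wrist(bot)
        else:c,T=bot.read_camera(n),None
        Q=cloud(c,T).reshape(-1,3);d=np.linalg.norm(Q[:,:2]-[452.5,212],axis=1)
        rim=Q[(d<60)&(Q[:,2]>68)&(Q[:,2]<80)];ins=Q[(d<30)&(Q[:,2]<68)]
        print(n,"rim",np.round(cv2.minEnclosingCircle(rim[:,:2].astype(np.float32))[0],1) if len(rim)>20 else None)
        for lo,hi in((8,16),(34,42),(52,66)):
            k=Q[(d<34)&(Q[:,2]>lo)&(Q[:,2]<hi)]
            if len(k)>80:
                A=np.c_[k[:,:2]-k[:,:2].mean(0),np.ones(len(k))];g=np.linalg.lstsq(A,k[:,2],rcond=None)[0]
                cc,r=cv2.minEnclosingCircle(k[:,:2].astype(np.float32))
                print("  z%d-%d"%(lo,hi),len(k),"z %.1f"%np.median(k[:,2]),np.round(cc,1),"dia %.1f tilt %.3f"%(2*r,np.hypot(*g[:2])))
        if n=="wrist":cv2.imwrite("pics/wl%d.png"%(bot.read_state()["clock"]*10),c["image"][60:260,130:390])
E
python3 - <<'E'
from look import *
p=[452.6,212.2]
bot.servo_line([*p,90],speed=150)
print("hit",bot.servo_line([*p,65],speed=50,until_force=4),bot.read_state()["ee_pos"])
bot.dwell(.2);bot.move_gripper(72);bot.dwell(.2)
bot.servo_line([*p,250],speed=250)
print(bot.read_state()["clock"]);look()
E
```

```text
hit False [452.66921324 212.22361188  64.99878176]
16.3917
side rim [452.6 211.2]
  z34-42 849 z 37.7 [451.9 211.1] dia 52.1 tilt 0.007
top rim [451.5 212.3]
  z8-16 90 z 11.5 [453.6 214.2] dia 67.1 tilt 0.015
  z34-42 476 z 37.6 [451.2 212.7] dia 52.1 tilt 0.004
wrist rim [453.9 212.3]
  z8-16 451 z 12.8 [452.5 212. ] dia 68.0 tilt 0.002
  z34-42 1106 z 38.6 [453.5 212.5] dia 51.5 tilt 0.004
```

The disc lies flat on the floor, with its top at z 38, a tilt under 0.01 rad and within 1 mm of the axis. Now the tealight.

```bash
python3 - <<'E'
from look import *
pick(bot,[488.5,-229.5],22,-1.5,[-.785,-.6,-.95],"tealight")
c,T=wrist(bot);P=cloud(c,T);S=bot.read_state();e=np.array(S["ee_pos"])
d=np.linalg.norm(P[...,:2]-e[:2],axis=-1);k=P[(d<20)&(abs(P[...,2]-e[2]-23.5)<7)]
A=np.c_[k[:,:2]-k[:,:2].mean(0),np.ones(len(k))];g=np.linalg.lstsq(A,k[:,2],rcond=None)[0]
print(e,"held top z",np.median(k[:,2]),"tilt",np.hypot(*g[:2]),len(k))
s=bot.read_camera("side");cv2.imwrite("pics/s4.png",s["image"][:,120:])
E
```

```text
wrist fit [ 491.8 -229. ] dia 51.5 z 23.0 1567
hit False tcp [ 490.3 -229.4   -0.9] w 50.66662819680647 F 30.24930864572525
lifted w 50.30518288500115 F 31.23118221759796 t 22.075
[ 489.88520221 -229.11535015  189.15831829] held top z 213.1243241828293 tilt 0.002174362255463661 3922
```

View pics/s4.png

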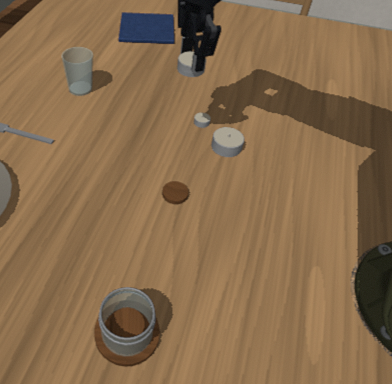

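The tealight is held level at (192,62), the other tealights and the thin disc are undisturbed, and the thick disc sits in the lantern at (127,322). Next I'll place the tealight.

```bash
python3 - <<'E'
from look import *
p=[452.6,212.2]
bot.move_to([*p,190],list(best(bot,[*p,150],[0,.4,-.4,.8,-.8,1.57,1.2,-1.2])))
bot.servo_line([*p,90],speed=150)
print("hit",bot.servo_line([*p,65],speed=50,until_force=4),bot.read_state()["ee_pos"])
bot.dwell(.2);bot.move_gripper(72);bot.dwell(.2)
bot.servo_line([*p,250],speed=250)
print(bot.read_state()["clock"]);look()
c=bot.read_camera("top");Q=cloud(c).reshape(-1,3);t=Q[(np.linalg.norm(Q[:,:2]-[460,-84],axis=1)<45)&(abs(Q[:,2]-12)<4)]
print("thin",cv2.minEnclosingCircle(t[:,:2].astype(np.float32)))
import os;os.rename(sorted([f"pics/{f}" for f in os.listdir("pics") if f.startswith("wl")])[-1],"pics/final.png")
E
```

```text
hit False [452.65184268 212.21670826  65.00262991]
26.9
side rim [452.4 211.5]
  z52-66 1032 z 60.0 [451.8 211.9] dia 52.4 tilt 0.030
top rim [451.7 212.1]
  z52-66 528 z 59.7 [451.  212.7] dia 52.8 tilt 0.020
wrist rim [454.1 212.1]
  z8-16 319 z 12.8 [452.4 211.9] dia 67.9 tilt 0.006
  z52-66 1290 z 61.0 [449.1 211.5] dia 61.4 tilt 0.010
thin ((460.336669921875, -83.54071044921875), 25.723968505859375)
```

View pics/final.png

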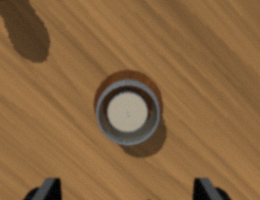

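The picture shows the tealight centred in the lantern at (128,113), wick up. Its top is at z 60, level with the line, and neither the lantern nor the thin disc has moved.

```bash
python3 -c "
from rig import bot
print(bot.finish_job())"
```

```text
the job is handed in; nothing more can be done
None
```

I handed the job in at about 27 s; no verdict came back. The thick disc is flat on the lantern's floor with the tealight level and wick up on it, its top at the line (z 60 mm), and the lantern and thin disc haven't moved.

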